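# Counter-hold the torch mounting bolt

## Task

Press the red plunger on the yellow start box fully down, where it stays; this makes the nut runner on the glass torch's bracket strain at its bolt and twist it round a little. Then reach down into the narrow gap behind the bracket, grip the hidden brass bolt head, turn it back until the two flats that were upright at the start are upright again, and keep holding it so against the runner: the program finishes while holding the bolt head. Leave the rod rest, the rod jar and the marver where they stand.

Things in the scene. Friction and masses are not known exactly. Their poses are not given: they have to be found in the camera images.
- mount: Torch mount fixed to the bench: dark base plate 270 x 120 x 10 mm with an upright steel bracket plate 110 mm wide (along y), 6 mm thick, top 120 mm above the bench. Origin: on the bench, at the bracket's back (+x) face, under the bolt. x: along the bolt axis, from bracket to torch, within 0.4 rad of world x; y: along the bracket; z: up.
- gap_top (a point): Mouth of the narrow gap behind the bracket, at mount x 26, y 0, z 120 mm; axes as the mount's. The gap runs from the bracket's back (mount x = 0) to the torch's front guard (x = 52 mm; 88 mm wide, top at 110 mm; torch tray behind it up to 115.5 mm, nozzle to x = 175 mm). It is open above and at both sides; floor 10 mm above the bench.
- runner_top (a point): Top centre of the blue nut runner on the robot's side of the bracket, at mount x -56, y 0, z 116 mm; the runner is 84 mm wide (y) and its end cap reaches to mount x = -114 mm.
- bolt_head (a point): Centre of the brass hex bolt head in the gap, at mount x 13, y 0, z 100 mm. 24 mm across flats, 20 mm long (mount x 3 to 23 mm). Axes as the mount's at the start; turns about x with the bolt. At the start two flats are upright, facing mount +y and -y, each 14 mm high. Pads up to 22 mm wide, centred at mount x = 17 mm, clear bracket and torch and grip most of its length.
- bolt (a joint): Twist of the bolt against the runner's spindle, rad (torsion spring, 0.6 N m/rad). 0 while nothing holds the bolt: as the plunger goes down, spindle and bolt turn together to +0.24 rad (14 deg) about mount x. A gripped head must be turned back -0.24 rad about mount x (squeezing alone does not turn it); this then reads -0.24 and the runner strains at the grip with 0.15 N m.
- station: The start box, fixed to the bench: a yellow box 80 x 80 x 55 mm with a black collar (radius 20 mm, top at 75 mm) under the plunger. Origin at the centre of its underside, z up. It stands on the left or on the right of the mount.
- plunger_top (a point): Centre of the top face of the red plunger head (a disc of radius 19 mm, 12 mm thick), 108 mm above the bench when up, 93 mm when fully down. Moves with the plunger.
- plunger (a joint): How far the plunger is pressed down, m: 0 up, 0.015 at its stop. It takes about 5 to 9 N all the way; a friction catch keeps it where it is left. At the stop the bolt has been twisted by 0.24 rad.
- rod_rest: Bystander: steel rod rest on three round feet carrying glass rods; about 200 x 105 mm, 106 mm high, origin at the centre of its underside, rods along its x. Stands on the side of the mount opposite the start box.
- rod_jar: Bystander: white jar, 76 mm wide and 100 mm high, with coloured glass rods to about 190 mm; origin at the centre of its underside.
- marver: Bystander: black flat paddle (75 x 55 x 12 mm) with a wooden handle lying on the bench, 170 mm long along its x, origin below its middle.
Things that resemble listed ones, but are neither listed nor needed, are in the scene too. Of the things that look like the station, take the one that is farthest to the robot's right at the start.

How it is judged:
On the way, in this order (a step that is already met when the one before it is completed fails the run):
1. the plunger is pressed fully down to its stop (value of joint plunger above 0.0135 m), for 0.2 s.
2. the bolt head is gripped in the gap with its flats upright (contact force between the fingers and bolt above 8 N and distance between the grasp point and bolt_head below 0.02 m and angle between the y axis of bolt_head and the y axis of mount, either way round below 0.1 rad), for 0.2 s.
At the end, for the whole second after the job is handed in: The plunger is still down (over 13.5 of 15 mm), the fingers press on the bolt head with more than 8 N, the grasp point within 20 mm of the head's centre, and the bolt is held still (under 0.05 rad/s) with its first flats within 0.10 rad (6 degrees) of upright (all of step 2 and value of joint plunger above 0.0135 m and velocity of joint bolt between -0.05 and 0.05 rad/s); the arm keeps its last pose, push and grip.
It fails at once if the rod rest, rod jar or marver was moved more than 30 mm or tipped (distance of any of rod_rest, rod_jar, marver from where it was at the start of the episode above 0.03 m or angle between any of rod_rest, rod_jar's own z axis and vertical above 0.35 rad).
It also fails if it takes over 42 s, if anything falls off the work surface, if the arm or the gripper's body presses on something with over 40 N, if the wrist force passes 120 N, or if a joint passes its speed limit or range.

## Robot

A 6-joint arm with a two-finger parallel gripper is mounted at the origin on the work surface. World frame = base frame: x ahead of the robot, y to its left, z up, the work surface at z = 0. Lengths are in m, angles in rad, forces in N, time in s.
With the tool pointing down it reaches from about 0.35 to 0.95 m from the base axis. Payload 17.4 kg.
Tool frame: the origin (TCP) lies midway between the tips of the shut fingers; the grasp point (between the pads) lies 19 mm behind it; y points along the fingers, x is the direction in which the jaws open and shut, and the axes are right-handed (so a half turn about y gives the same grasp; the last joint's range is limited). The gripper opens to 93 mm and grips with 3 to 60 N. Pads are 15 mm wide; open, the fingers measure 128 mm over their backs; the gripper's body (75 mm by 188 mm) begins 65 mm behind the grasp point.
Start: joints at [1.295, 0.116, 1.442, -0, 1.584, -0.038], TCP at [0.159, 0.656, 0.219] pointing down, gripper open.
Joint ranges: [-2.83, 2.83], [-0.83, 2.19], [0.07, 2.5], [-1.14, 4.28], [0.01, 3], [-2.97, 2.97]. Speed limits (rad/s): [1.89, 1.89, 2.22, 3.14, 3.14, 3.14].

## Interface

Orientations are given as a unit quaternion [x, y, z, w].
In Python, from plant import robot gives the robot as it stands.
- The arm moves only by the tool carry_out, never from a script. Its argument "moves" is a list of rows, each a list of 4 numbers: the shift along the tool's x, y, z in cm, then the turn about the tool's y in rad. A call has 1 to 8 rows; each row shifts and turns the commanded pose from where the row before left it, along the tool's axes as they then stand; what a row does not reach is not made up. A row lasts 1/8 s, in which the tool goes at most 62.5 mm and 10.7 degrees, less where a joint would pass 70% of its speed; a pose out of reach is approached as far as the arm can. A call is refused whole if a number of a shift passes 6.25 or a number of a turn 0.188, either way. A call with a gripper value outside its range is refused whole. "claw" is the opening in per cent of the stroke, from 0 (shut) to 100 (fully open), set as the call begins (left out, the last holds). The fingers move at their own pace and stop on an object; "newtons" is the grip in N (left out, the last holds). Time passes only in rows, so rows that do not move let the fingers close. It gives the time, the measured TCP pose, the force and the opening at its end, in the units of the state.
- robot.get_state(): the state, without advancing time (a new reading comes with each control period).
- robot.grab_frame(name): name is "scene" or "top" or "wrist"; returns a dict with "color" (384x512x3 uint8, red, green, blue), "intrinsics" (3x3 intrinsics, pixels), "R" (3x3) and "t" (3): a world point X has camera coordinates R X + t. Camera axes: x right, y down, z forward; pixel columns grow to the right and rows downward; lengths in m; the calibration is good to about 2 mm. A picture is of the moment at which its call begins. There is no depth.
- robot.finish_job(): hands the job in, once; it reports no verdict.
Trained networks look in the newest picture that a camera, given by its name, has taken for a name from the list of things; names that differ only in an ending like _2 or _b are one class to them, and where a whole thing is asked for, a point or a joint stands for the part that bears it (a point fixed in the world has none). Each returns a list of dicts, best first, with "confidence" (0 to 1); they miss things now and then, are a little off and sometimes report something else, mostly with a low value. They report only what shows in the picture. A call takes as long as a camera call. They do not tell look-alikes from the thing itself.
- robot.look_for(camera, target): "point" ([x, y, z] in m, in world coordinates, good to about 4 mm: the middle of the surface that is visible of it).
- robot.masks_of(camera, target): "region" (384x512 bool, what is visible of it).
- robot.tip_of(camera, target): "point" ([x, y, z] in m, in world coordinates, good to about 4 mm: a listed point, or the origin of a listed thing).
The state is a dict: "t": time; "joints": joint angles; "joint_vel": joint speeds; "joint_efforts": joint torques, N m; "ee_pos": TCP position; "tool_rot": TCP orientation; "wrist_force": force on the tool from outside, world axes, zero at the start; "ft_torque": the same for the moment, N m; "width": opening from 0.0 (shut) to 1.0 (fully open).
Only numpy, scipy, OpenCV 4.12 (cv2) and the standard library are available. Lean on these libraries where they do the work, as an engineer would, in place of code of your own. Each camera call takes 0.05 s, during which the arm holds its last target. There are 200 camera calls.

## Working session

There is one attempt and no reset: what is moved stays moved. The work goes in short steps, Python scripts to look and compute and a tool call to move; the robot and the scene stay as the last step left them, time stands still between calls to the robot, and variables do not carry over. Pictures are saved under pics/ and viewed, about 8 in all and at most 12, crops included, and the job is handed in when it is done.

Besides the shell and the picture viewer there is one more tool, called as a command line: name --pt "numbers of a row" for each row, then --argument value for the rest. carry_out: Moves the arm, as the interface text tells. Its arguments: {"type":"object","properties":{"moves":{"type":"array","items":{"type":"array","items":{"type":"number"}}},"claw":{"type":"number"},"newtons":{"type":"number"}},"required":["moves"]}

```bash
ls; mkdir -p pics; python3 - <<'E'
from plant import robot
import cv2,numpy as np
s=robot.get_state(); print(s)
ims=[]
for c in("scene","top"):
    f=robot.grab_frame(c); ims.append(f["color"][:,:,::-1])
    print(c,f["R"].round(3).tolist(),f["t"].round(3).tolist(),f["intrinsics"][0])
    for n in("station","plunger_top","mount","gap_top","runner_top","bolt_head","rod_rest","rod_jar","marver"):
        print(c,n,[(np.round(d["point"],3).tolist(),round(d["confidence"],2)) for d in robot.tip_of(c,n)])
cv2.imwrite("pics/a.png",cv2.resize(np.vstack([ims[0],ims[1]]),None,fx=.78,fy=.78))
cv2.imwrite("pics/s.png",ims[0]);cv2.imwrite("pics/t.png",ims[1])
E
```

```text
pics
{'t': 0.0, 'joints': array([ 1.29520858e+00,  1.16466645e-01,  1.44230255e+00, -2.13531629e-05,
        1.58400557e+00, -3.77842844e-02]), 'joint_vel': array([ 0.00022954, -0.00043504, -0.00090623, -0.00032277, -0.00128157,
       -0.00038516]), 'joint_efforts': array([-2.39507513e-03, -7.21287417e+01, -6.22596931e+01,  7.78782531e-02,
        2.40688620e-02, -1.10633264e-04]), 'ee_pos': array([0.15895271, 0.65578832, 0.21789508]), 'tool_rot': array([ 0.5560325 ,  0.43682514, -0.43749231, -0.5555287 ]), 'wrist_force': array([ 0.36621333, -0.15405541, -0.23704229]), 'ft_torque': array([-0.03915309, -0.016956  ,  0.02605063]), 'width': 1.0004714914506199}
scene [[0.824, 0.566, 0.001], [0.483, -0.703, -0.522], [-0.295, 0.431, -0.853]] [-0.471, -0.107, 1.435] [447.54477462   0.         253.1225907 ]
scene station [([0.457, 0.426, 0.003], 0.91), ([0.574, 0.536, 0.003], 0.84), ([0.438, 0.276, -0.001], 0.64), ([0.472, -0.044, 0.115], 0.41)]
scene plunger_top [([0.576, 0.536, 0.108], 0.62), ([0.457, 0.43, 0.11], 0.61), ([0.436, 0.275, 0.11], 0.57), ([0.292, 0.453, 0.107], 0.53)]
scene m
[... 354 characters left out ...]
0.007, -0.993]] [0.112, 0.523, 1.531] [422.9750396   0.        249.7400938]
top station [([0.455, 0.429, 0.002], 0.96), ([0.29, 0.452, -0.003], 0.86), ([0.581, 0.534, 0.004], 0.65), ([0.436, 0.278, 0.005], 0.61)]
top plunger_top [([0.437, 0.277, 0.107], 0.45), ([0.291, 0.458, 0.112], 0.45), ([0.455, 0.426, 0.109], 0.39)]
top mount [([0.526, -0.049, 0.002], 0.74)]
top gap_top [([0.553, -0.055, 0.121], 0.93)]
top runner_top [([0.435, 0.277, 0.106], 0.71)]
top bolt_head [([0.542, -0.057, 0.099], 0.42)]
top rod_rest [([0.422, -0.252, 0.002], 0.63)]
top rod_jar [([0.656, 0.391, 0.001], 0.87)]
top marver [([0.702, -0.296, -0.0], 0.64), ([0.529, -0.052, 0.003], 0.35), ([0.538, -0.056, 0.098], 0.3)]
```

View pics/a.png

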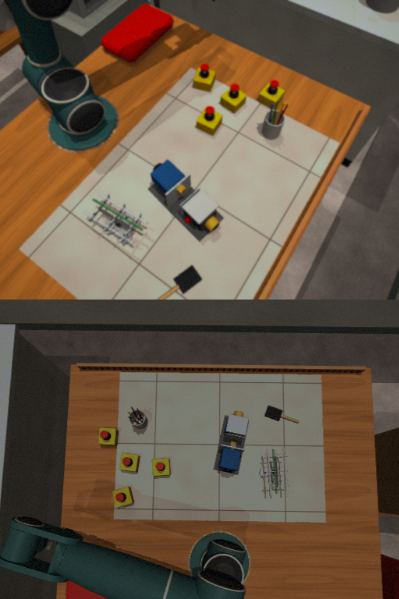

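The top and scene views show four yellow boxes. The one farthest right (smallest y) is at about (0.437, 0.277), at pixel (161,467) in the shrunken lower picture. The mount is at about (0.53, -0.05), the torch points away from the robot, and the rod rest is to its right. The tool's jaw axis already lies close to mount y. I'll go above the plunger.

carry_out --pt "-3 0 -3.6 0" --pt "-3 0 -3.6 0" --pt "-3 0 -3.6 0" --pt "-3 0 -3.6 0" --pt "-3 0 -3.6 0" --pt "-3 0 -3.6 0" --pt "-3 0 -3.6 0" --pt "-3 0 -3.6 0" --claw 0 --newtons 30

```text
t: 2.0
ee_pos: [0.3831, 0.3536, 0.2189]
tool_rot: [-0.556, -0.437, 0.437, 0.556]
wrist_force: [0.4, -0.1, -0.3]
width: 0.194
```

```bash
cat > h.py <<'E'
from plant import robot
import numpy as np, cv2
from scipy.spatial.transform import Rotation as Ro
def st():
    s=robot.get_state(); R=Ro.from_quat(s["tool_rot"]).as_matrix()
    print("t",round(s["t"],2),"tcp",s["ee_pos"].round(4),"x",R[:,0].round(3),"y",R[:,1].round(3),"F",s["wrist_force"].round(1),"M",s["ft_torque"].round(2),"w_mm",round(93*s["width"],1)); return s,R
def go(p):   # shift in tool axes, cm
    s,R=st(); print("to",p,"tool cm",(100*R.T@(np.array(p)-s["ee_pos"])).round(2))
def tips(c,*ns):
    f=robot.grab_frame(c)
    for n in ns: print(c,n,[(np.round(d["point"],4).tolist(),round(d["confidence"],2)) for d in robot.tip_of(c,n)])
    return f
E
python3 - <<'E'
from h import *
go([.437,.277,.125])
tips("wrist","plunger_top","station")
tips("scene","plunger_top","runner_top","gap_top","bolt_head","mount")
tips("top","plunger_top","gap_top","bolt_head","mount")
E
```

```text
t 2.0 tcp [0.3831 0.3536 0.2189] x [0.235 0.972 0.   ] y [ 0.  0. -1.] F [ 0.4 -0.1 -0.3] M [0.03 0.01 0.01] w_mm 18.0
to [0.437, 0.277, 0.125] tool cm [-6.18  9.38 -7.04]
wrist plunger_top [([0.4394, 0.2798, 0.1068], 0.86), ([0.2976, 0.4506, 0.1094], 0.86), ([0.5758, 0.54, 0.1114], 0.78), ([0.4578, 0.4254, 0.109], 0.7)]
wrist station [([0.4366, 0.2718, -0.0022], 0.83), ([0.2964, 0.4518, 0.0019], 0.76), ([0.5807, 0.533, -0.0036], 0.64), ([0.4564, 0.4282, 0.0005], 0.59)]
scene plunger_top [([0.5761, 0.5397, 0.1099], 0.63), ([0.4198, -0.2531, -0.0017], 0.63), ([0.4404, 0.2759, 0.1093], 0.55), ([0.2921, 0.4513, 0.1061], 0.55), ([0.4577, 0.4276, 0.1094], 0.54)]
scene runner_top [([0.4703, -0.0406, 0.1137], 0.7), ([0.4348, 0.2759, 0.1085], 0.52)]
scene gap_top [([0.5543, -0.0523, 0.1178], 0.74), ([0.4194, -0.2538, 0.0019], 0.54)]
scene bolt_head [([0.5369, -0.0522, 0.0993], 0.45)]
scene mount [([0.5308, -0.0508, 0.002], 0.68), ([0.6588, 0.391, 0.0012], 0.61)]
top plunger_top [([0.5761, 0.5347, 0.1068], 0.66)]
top gap_top [([0.5542, -0.0542, 0.1184], 0.7)]
top bolt_head [([0.5386, -0.0548, 0.1012], 0.45)]
top mount [([0.5287, -0.0509, 0.0026], 0.86)]
```

carry_out --pt "-3.1 1.5 -3.6 0" --pt "-3.1 2 -3.6 0" --pt "0 3 0 0" --pt "0 2.5 0 0" --pt "0 0.8 0 0" --pt "0 0 0 0" --claw 0

```text
t: 3.45
ee_pos: [0.4377, 0.2779, 0.1209]
tool_rot: [-0.556, -0.437, 0.437, 0.556]
wrist_force: [-0.7, 0.8, 0.1]
width: 0.003
```

```bash
python3 - <<'E'
from h import *
go([.4385,.277,.110])
E
```

```text
t 3.45 tcp [0.4377 0.2779 0.1209] x [ 0.235  0.972 -0.   ] y [-0. -0. -1.] F [-0.7  0.8  0.1] M [-0.02 -0.01 -0.06] w_mm 0.3
to [0.4385, 0.277, 0.11] tool cm [-0.06  1.09 -0.1 ]
```

carry_out --pt "0 0.8 0 0" --pt "0 0.6 0 0" --pt "0 0.5 0 0" --pt "0 0.4 0 0" --pt "0 0.4 0 0" --pt "0 0.1 0 0" --pt "0 0 0 0"

```text
t: 4.32
ee_pos: [0.4379, 0.278, 0.0933]
tool_rot: [0.556, 0.438, -0.437, -0.556]
wrist_force: [-2.8, -0.4, 5.7]
width: 0.006
```

```bash
python3 - <<'E'
from h import *
st()
E
```

```text
t 4.33 tcp [0.4379 0.278  0.0933] x [0.235 0.972 0.001] y [ 0.001  0.001 -1.   ] F [-2.8 -0.4  5.7] M [ 0.02  0.29 -0.02] w_mm 0.6
```

Force is 5.7 N, so it's not clearly at the stop yet. I'll press a little further.

carry_out --pt "0 0.15 0 0" --pt "0 0.15 0 0" --pt "0 0 0 0" --pt "0 0 0 0"

```text
t: 4.82
ee_pos: [0.4382, 0.278, 0.0931]
tool_rot: [0.556, 0.438, -0.437, -0.556]
wrist_force: [-16.3, -8.7, 35.4]
width: 0.005
```

```bash
python3 - <<'E'
from h import *
st()
E
```

```text
t 4.83 tcp [0.4382 0.278  0.0931] x [0.235 0.972 0.001] y [ 0.002  0.001 -1.   ] F [-16.3  -8.7  35.4] M [-1.62  2.87 -0.02] w_mm 0.5
```

The stop is reached: 35 N at z = 93 mm. Next I'll lift off and go above the gap.

carry_out --pt "0 -4 0 0" --pt "0 -5.5 0 0" --pt "-4.3 -0.5 -2.6 0" --pt "-4.3 0 -2.6 0" --pt "-4.3 0 -2.6 0" --pt "-4.3 0 -2.6 0" --pt "-4.3 0 -2.6 0" --pt "-4.3 0 -2.6 0" --claw 60

```text
t: 5.82
ee_pos: [0.5289, -0.0114, 0.1898]
tool_rot: [0.556, 0.437, -0.437, -0.556]
wrist_force: [0.6, 0.5, 1.1]
width: 0.599
```

carry_out --pt "-2 0 -1.3 0" --pt "-2 0 -1.2 0" --pt "0 0 0 0"

```text
t: 6.2
ee_pos: [0.5436, -0.0555, 0.1894]
tool_rot: [-0.556, -0.437, 0.437, 0.556]
wrist_force: [0.1, 0.1, -0.0]
width: 0.595
```

```bash
python3 - <<'E'
from h import *
go([.545,-.054,.19])
tips("top","plunger_top","gap_top","bolt_head","mount")
f=tips("wrist","gap_top","bolt_head","mount","runner_top")
np.savez("w.npz",**f)
cv2.imwrite("pics/w1.png",f["color"][:,:,::-1])
E
```

```text
t 6.2 tcp [ 0.5436 -0.0555  0.1894] x [ 0.237  0.971 -0.   ] y [-0. -0. -1.] F [ 0.1  0.1 -0. ] M [-0.01  0.01 -0.05] w_mm 55.4
to [0.545, -0.054, 0.19] tool cm [ 0.18 -0.06 -0.1 ]
top plunger_top [([0.5778, 0.5348, 0.1058], 0.67), ([0.296, 0.4565, 0.1078], 0.56), ([0.4371, 0.2775, 0.0924], 0.53)]
top gap_top [([0.5545, -0.0534, 0.1175], 0.9), ([0.4681, -0.0394, 0.113], 0.25)]
top bolt_head [([0.5351, -0.0591, 0.1002], 0.35)]
top mount [([0.5285, -0.052, 0.0041], 0.89)]
wrist gap_top [([0.5527, -0.0601, 0.1195], 0.97)]
wrist bolt_head [([0.5408, -0.0534, 0.1031], 0.92)]
wrist mount [([0.5278, -0.0517, -0.0026], 0.75)]
wrist runner_top [([0.4731, -0.0401, 0.1141], 0.76)]
```

View pics/w1.png

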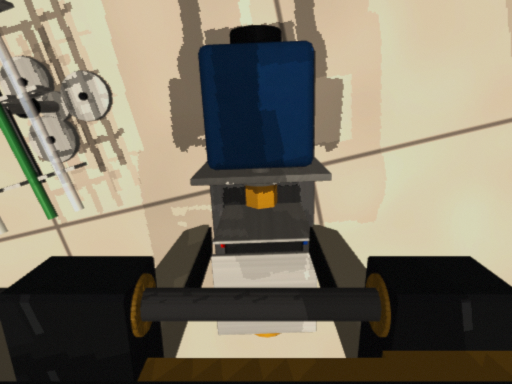

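The picture shows the brass head in the gap at about (262,196). The bracket's top back edge runs from about (192,183) to (330,178), so it is slightly turned relative to the tool. I'll backproject these points.

```bash
python3 - <<'E'
from h import *
f=np.load("w.npz"); K,R,t=f["intrinsics"],f["R"],f["t"]
def bp(u,v,z):
    d=R.T@np.linalg.solve(K,[u,v,1]); c=-R.T@t; return c+d*(z-c[2])/d[2]
im=f["color"]
a,b=bp(192,183,.12),bp(330,178,.12); print(a,b,np.hypot(*(a-b)[:2]),"yaw",np.arctan2(-(b-a)[0],(b-a)[1]),"mid",(a+b)/2)
a,b=bp(207,166,.12),bp(318,160,.12); print("front",a,b,np.hypot(*(a-b)[:2]))
a,b=bp(205,47,.116),bp(209,166,.116);c,d=bp(311,44,.116),bp(314,161,.116);print("runner sides yaw",[np.arctan2(*(q-p)[1::-1]) for p,q in((a,b),(c,d))])
print("head top sides",bp(246,185,.112),bp(277,185,.112))
tx=np.array([-.237,-.971,0]); print("tool yaw",np.arctan2(-.237,.971),"cam",-R.T@t)
cv2.imwrite("pics/w1c.png",cv2.resize(im[130:250,170:350,::-1],None,fx=4,fy=4,interpolation=cv2.INTER_CUBIC))
E
```

```text
[ 0.51527957 -0.10222358  0.12      ] [0.53649138 0.00224849 0.12      ] 0.106603719172266 yaw -0.20031515550231896 mid [ 0.52588547 -0.04998754  0.12      ]
front [ 0.50517005 -0.08720402  0.12      ] [ 0.52053195 -0.00412183  0.12      ] 0.08449045735181084
runner sides yaw [np.float64(-0.24880592920902866), np.float64(-0.16567739335558077)]
head top sides [ 0.52859804 -0.06287062  0.112     ] [ 0.53444562 -0.03872334  0.112     ]
tool yaw -0.23939755145688596 cam [ 0.46972338 -0.03696982  0.35509349]
```

View pics/w1c.png

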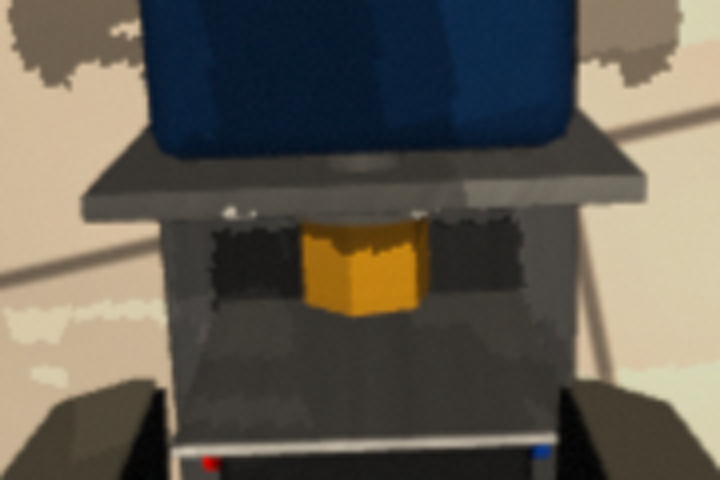

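The head shows tilted in the crop, with its ridge at about (350,280). The back edge gives a mount yaw of about -0.20, while the tool is at -0.24. I'll correct the yaw by 0.04 and descend astride the head.

carry_out --pt "0.2 0 -0.1 -0.04" --pt "0 3 0 0" --pt "0 3 0 0" --pt "0 2 0 0" --pt "0 1.5 0 0" --pt "0 1 0 0" --pt "0 0 0 0"

```text
t: 7.58
ee_pos: [0.5448, -0.0528, 0.0844]
tool_rot: [-0.547, -0.448, 0.448, 0.547]
wrist_force: [-0.0, 0.8, 0.3]
width: 0.6
```

```bash
python3 - <<'E'
from h import *
go([.545,-.0535,.082])
f=tips("wrist","bolt_head","gap_top")
np.savez("w.npz",**f)
cv2.imwrite("pics/w2.png",f["color"][:,:,::-1])
E
```

```text
t 7.58 tcp [ 0.5448 -0.0528  0.0844] x [ 0.196  0.981 -0.   ] y [-0.  0. -1.] F [-0.   0.8  0.3] M [ 0.05 -0.04  0.04] w_mm 55.8
to [0.545, -0.0535, 0.082] tool cm [-0.06  0.24 -0.03]
wrist bolt_head [([0.5401, -0.0521, 0.1034], 0.92)]
wrist gap_top [([0.5545, -0.0576, 0.1215], 0.74)]
```

View pics/w2.png

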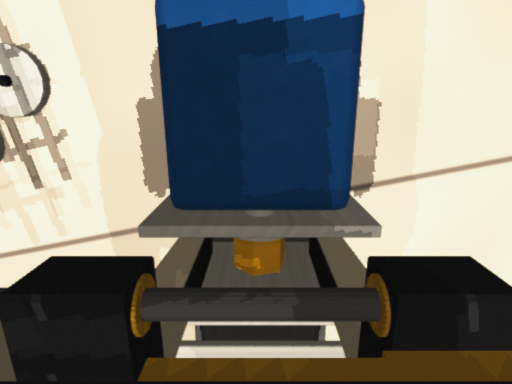

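The fingers straddle the head, which is at about (260,255) and clear on both sides. I'll close at moderate force.

carry_out --pt "-0.05 0 0 0" --pt "0 0 0 0" --pt "0 0 0 0" --pt "0 0 0 0" --pt "0 0 0 0" --pt "0 0 0 0" --claw 0 --newtons 35

```text
t: 8.48
ee_pos: [0.5448, -0.0532, 0.0847]
tool_rot: [-0.547, -0.448, 0.448, 0.547]
wrist_force: [0.2, 1.1, 1.6]
width: 0.263
```

```bash
python3 - <<'E'
from h import *
st()
E
```

```text
t 8.47 tcp [ 0.5448 -0.0532  0.0847] x [0.196 0.981 0.   ] y [ 0.  0. -1.] F [0.2 1.1 1.6] M [ 0.29 -0.04  0.02] w_mm 24.5
```

```bash
python3 - <<'E'
from h import *
f=robot.grab_frame("wrist"); g=robot.grab_frame("scene")
K,R,t=g["intrinsics"],g["R"],g["t"]; p=K@(R@np.array([.541,-.053,.1])+t); u,v=(p[:2]/p[2]).astype(int); print(u,v)
A=cv2.resize(f["color"][200:300,190:330,::-1],(560,400),interpolation=cv2.INTER_CUBIC)
B=cv2.resize(f["color"][200:300,190:330,::-1]*0+g["color"][v-50:v+50,u-70:u+70,::-1],(280,200),interpolation=cv2.INTER_CUBIC)
o=np.zeros((600,560,3),np.uint8);o[:400]=A;o[400:,:280]=B
cv2.imwrite("pics/w3.png",o)
E
```

```text
232 242
```

View pics/w3.png

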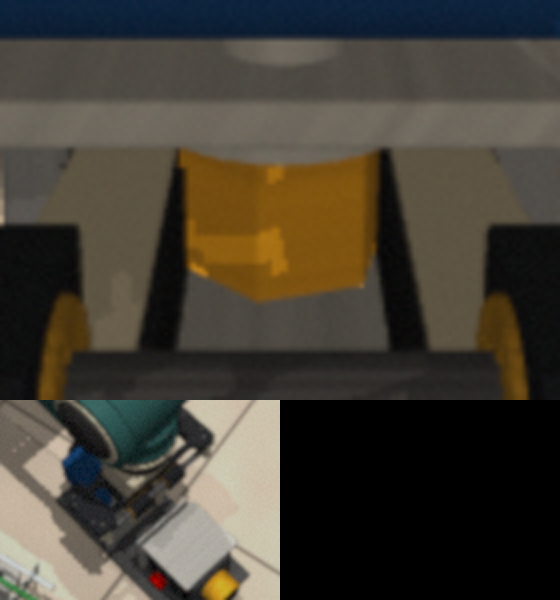

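The top ridge sits at crop x ≈ 258 and the head spans 185–378 (middle 281). So the ridge is about 3.3 mm off centre and the tilt is still about 14°: squeezing alone has not turned it. Turning about mount x isn't among the move axes, so I'll slide the gripped pads vertically. That should cancel the friction torques and let the squeeze align the flats.

carry_out --pt "0 0.2 0 0" --pt "0 0.2 0 0" --pt "0 0.2 0 0" --pt "0 0.2 0 0"

```text
t: 9.07
ee_pos: [0.546, -0.0535, 0.0809]
tool_rot: [0.548, 0.449, -0.447, -0.546]
wrist_force: [-16.3, 3.1, 46.8]
width: 0.252
```

```bash
cat >> h.py <<'E'
def ridge():  # brass region in wrist view: extents and top-ridge (brightness step) offset
    f=robot.grab_frame("wrist"); im=f["color"].astype(int)
    h=cv2.cvtColor(f["color"],cv2.COLOR_RGB2HSV); m=(h[...,0]>8)&(h[...,0]<28)&(h[...,1]>150)&(h[...,2]>80)
    m[:225]=0;m[285:]=0;m[:,:215]=0;m[:,305:]=0
    v,u=np.where(m); print("brass u",u.min(),u.max(),"v",v.min(),v.max(),"lowest-at u",[int(round(u[v==k].mean())) for k in range(v.max()-3,v.max()+1) if (v==k).any()])
    return f
E
python3 - <<'E'
from h import *
st();f=ridge()
cv2.imwrite("pics/w4.png",cv2.resize(f["color"][200:300,190:330,::-1],(560,400),interpolation=cv2.INTER_CUBIC))
E
```

```text
t 9.07 tcp [ 0.546  -0.0535  0.0809] x [0.196 0.981 0.   ] y [ 0.004 -0.    -1.   ] F [-16.3   3.1  46.8] M [0.74 2.62 0.06] w_mm 23.4
brass u 236 284 v 239 277 lowest-at u [260, 260, 260, 260]
```

The width fell by 1.1 mm and the ridge is now central (260 within 236–284). The head appears to have turned upright. I'll relax the vertical load and look.

carry_out --pt "0 -0.2 0 0" --pt "0 -0.15 0 0" --pt "0 0 0 0" --pt "0 0 0 0" --newtons 40

```text
t: 9.62
ee_pos: [0.5458, -0.0534, 0.0812]
tool_rot: [0.548, 0.449, -0.447, -0.546]
wrist_force: [4.6, 1.2, 6.9]
width: 0.253
```

```bash
python3 - <<'E'
from h import *
s,R=st();print("grasp",s["ee_pos"]-.019*R[:,1]);f=ridge()
A=cv2.resize(f["color"][200:300,190:330,::-1],(560,400),interpolation=cv2.INTER_CUBIC)
cv2.imwrite("pics/w5.png",A)
tips("wrist","bolt_head"); tips("top","plunger_top")
E
```

```text
t 9.62 tcp [ 0.5458 -0.0534  0.0812] x [0.196 0.981 0.   ] y [ 0.003 -0.    -1.   ] F [4.6 1.2 6.9] M [ 0.31 -0.82  0.04] w_mm 23.5
grasp [ 0.545791   -0.05342155  0.10023235]
brass u 236 284 v 239 277 lowest-at u [260, 260, 260, 260]
wrist bolt_head [([0.5422, -0.0541, 0.1017], 0.84)]
top plunger_top [([0.4558, 0.427, 0.1108], 0.53), ([0.2956, 0.457, 0.1102], 0.53), ([0.4363, 0.2745, 0.0929], 0.5)]
```

View pics/w5.png

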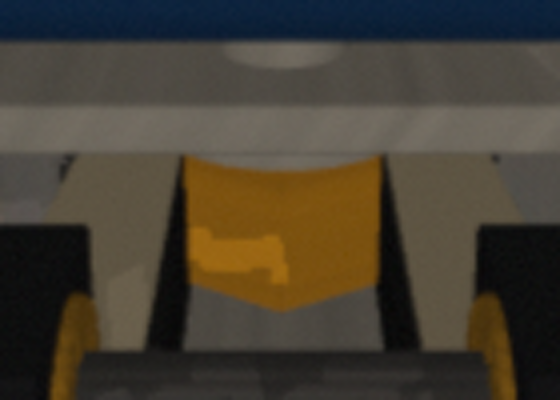

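The ridge is now at crop x ≈ 282, the middle of the span 185–380, and no side flat shows: the flats are upright. I'll hold for a moment, re-check for drift, then hand in.

carry_out --pt "0 0 0 0" --pt "0 0 0 0" --pt "0 0 0 0" --pt "0 0 0 0"

```text
t: 10.38
ee_pos: [0.5458, -0.0534, 0.0812]
tool_rot: [0.548, 0.449, -0.447, -0.546]
wrist_force: [4.1, 0.7, 6.6]
width: 0.256
```

```bash
python3 - <<'E'
from h import *
st();ridge()
print(robot.finish_job())
E
```

```text
t 10.38 tcp [ 0.5458 -0.0534  0.0812] x [0.197 0.98  0.   ] y [ 0.003 -0.    -1.   ] F [4.1 0.7 6.6] M [ 0.33 -0.74  0.06] w_mm 23.8
brass u 236 284 v 239 277 lowest-at u [260, 260, 260, 260]
the job is handed in; nothing more can be done
None
```

The job is handed in at about 10.4 s, with the arm still holding the bolt head. No verdict was reported.

- **Plunger:** I pressed the plunger of the rightmost yellow box to its hard stop, 35 N at z = 93 mm. A later top view still put its top at about 93 mm, so it stayed down.
- **Bolt:** I gripped the head in the gap. Squeezing alone left it tilted by about 14°, as the task said it would. The moves allow no turn about mount x, so I slid the gripped pads about 4 mm down the head until the flats lay flush against them.
- **Last checks:**
  - In the wrist picture the top ridge is in the middle of the head (column 260 of 236–284), so the flats are upright.
  - The ridge and the pose did not change over the last 0.75 s.
  - The grip was set to 40 N, with the grasp point about 4–5 mm from the head's centre.
- **One disagreement:** The opening read 23.5–23.8 mm, where flush flats should give 24 mm. It also read 24.5 mm on the tilted head, where about 26.6 mm was expected. I judged the angle from the picture, not from the opening.
- **Not checked:** I did not look again at the rod rest, rod jar and marver after the moves. The arm's path kept clear of them.

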